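# Fit the analyser cell in the polarimeter's keyed ring

## Robot

A 6-joint arm with a two-finger parallel gripper is mounted at the origin on a cart in front of the work surface, level with it; the furniture and walls round the work are solid. World frame = base frame: x ahead of the robot, y to its left, z up, the work surface at z = 0. Lengths are in m, angles in rad, forces in N, time in s.
With the tool pointing down it reaches from about 0.35 to 0.975 m from the base axis. Payload 4.9 kg.
Tool frame: the origin (TCP) lies midway between the tips of the shut fingers; the grasp point (between the pads) lies 19 mm behind it; z points along the fingers, y is the line along which they close (so a half turn about z gives the same grasp; the last joint's range is limited). The gripper opens to 85 mm and grips with 20 to 120 N. Pads are 22 mm wide; open, the fingers measure 114 mm over their backs; the gripper's body (76 mm by 85 mm) begins 54 mm behind the grasp point. The pads swing forward as they close: fully open they stand 13 mm farther back than shut.
Start: joints at [1.206, 0.053, 1.613, -0, 1.476, -0.119], TCP at [0.152, 0.606, 0.231] pointing down, gripper open.
Joint ranges: [-3.01, 3.01], [-1.01, 2.22], [0.06, 2.58], [-1.02, 4.17], [0.09, 2.62], [-3.14, 3.14]. Speed limits (rad/s): [2.57, 2.57, 3.14, 3.14, 3.14, 3.14].

## Interface

Orientations are given as a unit quaternion [w, x, y, z].
In Python, from plant import manip gives the robot as it stands.
- The arm moves only by the shell command python3 shift.py 'ROWS'. ROWS is a JSON list of rows, 1 to 5 of them, each written [opening, [dx, dy, dz], [rx, ry, rz]]: the opening from 0.0 (shut) to 1.0 (fully open), then dx, dy, dz in shares of the most that a row can go, 1 being 62.5 mm, then a rotation vector rx, ry, rz in a scale on which 1.0 is pi rad; each row shifts and turns the commanded pose from where the row before left it, along the tool's axes as they then stand; what a row does not reach is not made up. A row lasts 1/8 s, in which the tool goes at most 0.0625 m and 0.188 rad, less where a joint would pass 70% of its speed; a pose out of reach is approached as far as the arm can. The fingers move at their own pace and stop on an object; the grip force is fixed at half the most. Time passes only in rows, so rows that do not move let the fingers close. It prints the time, the measured TCP pose, the force, the opening and the grip force at its end. Input that does not fit is refused with a message, and nothing moves.
- manip.state(): the state, without advancing time (a new reading comes with each control period).
- manip.grab_frame(name): name is "side" or "top"; returns the picture (480x640x3 uint8, red, green, blue); there is no depth.
- manip.camera_params(name): a dict with "intrinsics" (3x3 intrinsics, pixels), "xyz" and "orientation" of the camera in the world. Camera axes: x right, y down, z forward; pixel columns grow to the right and rows downward; lengths in m; the calibration is good to about 2 mm. A picture is of the moment at which its call begins. camera_params takes no time and is no camera call.
- manip.job_done(): hands the job in; it is judged then, once.
The state is a dict: "time": time; "joint_pos": joint angles; "joint_vel": joint speeds; "joint_efforts": joint torques, N m; "tool_pos": TCP position; "tool_rot": TCP orientation; "contact_force": force on the tool from outside, world axes, zero at the start; "ft_torque": the same for the moment, N m; "gripper_width": opening from 0.0 (shut) to 1.0 (fully open); "grasp_force": force on a finger pad.
Only numpy, scipy, OpenCV 4.12 (cv2) and the standard library are available. Lean on these libraries where they do the work, as an engineer would, in place of code of your own. Each camera call takes 0.05 s, during which the arm holds its last target. There are 200 camera calls.

## Task

The polarimeter's analyser cell, the one with two lugs, is parked in its stand under a spring hold-down finger: swing the finger up until it stays open by itself, take the cell out and fit it in the clamped ring on the polarimeter's sloping front. The ring may have been clamped at another angle, so rest the cell squarely on it and turn it under light pressure (never hard) until both lugs drop into the ring's slots and the flange sits flush on the ring, then let go. Leave the finger open and everything else where it is.

Things in the scene. Friction and masses are not known exactly. Their poses are not given: they have to be found in the camera images.
- cell: the analyser cell: round, metal, 0.08 to 0.15 kg, parked in the stand. Origin: centre of its underside; z = its axis. From below: barrel 40 mm dia, 14 mm high; flange 51 mm dia, 3 mm thick; knurled head 38 mm dia, 28 mm high, 45 in all. Two lugs on the barrel right under the flange, along the cell's +x and -x, reach 30 mm from the axis, 6.2 mm wide, 6 mm high; a half-turn makes no difference.
- stand: grey parking stand, fixed, base 126 x 72 x 8 mm. Origin: on the worktop under the parked cell's axis; z up; +x points from the cell to the post of the hold-down finger (24 x 24 mm, hinge pin 58 mm along +x, 62 mm up, parallel to y). The cell stands on the base (z = 8 mm) in a loose black collar of 44 mm bore, 6.5 mm high, lugs within 0.4 rad of the stand's y; lift it straight out.
- finger (a joint): angle (rad) of the hold-down finger: 0 = down on the parked cell; grows as it swings up and back over its post; stop at 1.85. Over-centre spring: below about 0.95 it pulls the finger down (about 3 N at the ball), above that it pulls it up and keeps it open at the stop.
- finger_ball (a point): centre of the finger's grip, a 16 mm black ball on a 7 mm stem, 20 mm above the top of the finger's bar (11 mm wide, 8 mm thick). Finger down: the ball is 48 mm from the pin towards the cell (stand -x) and 24 mm above the pin. It circles the pin with the finger; at the stop it is 36 mm behind the pin (+x) and 40 mm above it.
- port: the port on the sloping front deck (25 degrees) of the polarimeter, a fixed white wedge-shaped console 190 mm wide, 180 mm deep, 102 mm high at the back. Origin: on the deck on the port's axis, 75 mm above the worktop; z = the port's axis, square to the deck, leaning 25 degrees from vertical to the console's front; x up the slope. A 94 mm graduated plate, 2.5 mm thick, lies round it.
- ring_top (a point): centre of the flat top of the steel keyed ring on the port, 20.5 mm above the port's origin; axes as the port. Ring: bore 43 mm, outside 67 mm, two slots half a turn apart in its top 10.4 mm wide, 7.5 mm deep. It is clamped and does not turn; the slots stand up to 0.6 rad either way from the port's x, which is not reported: feel or see it. Its clamp screw reaches 47 mm from the axis.
- seat (a point): where the cell's origin is when seated: on the port's axis, 6.5 mm above the port's origin. The barrel first enters the bore 8 mm, with 1.5 mm play all round, until the lugs ride on the ring's top (cell's origin 6 mm above this point); with the lugs over the slots (within about 4.5 degrees) it drops these 6 mm until the flange lies on the ring.
- spare_cell: bystander: smaller plain round cell without lugs, flange 35 mm dia, 27 mm high, standing beside the stand. Origin: centre of its underside.
- tweezers_2: bystander: steel tweezers, 128 mm long, 9 mm high, lying beside the stand on its +y side. Origin: centre of the underside.
- dropper_1: bystander: dropper bottle, 31 mm dia, 94 mm high, beside the polarimeter. Origin: centre of the underside.
- bottle_red: bystander: screw-cap bottle, 57 mm dia, 104 mm high, at the right of the work. Origin: centre of the underside.
- bottle_green: bystander: screw-cap bottle, 56 mm dia, 104 mm high, at the right of the work. Origin: centre of the underside.

How it is judged:
On the way, in this order (a step that is already met when the one before it is completed fails the run):
1. the finger is swung up past its centre while the cell still stands in the stand (value of joint finger above 1.3 rad and z of cell in the frame of stand below 0.012 m and horizontal distance between cell and stand below 0.008 m), for 0.2 s.
2. the cell is lifted clear of the stand (z of cell in the frame of stand above 0.04 m), for 0.1 s.
At the end, for the whole second after the job is handed in: the cell is at rest in the ring, its lugs down in the slots and the flange flush on the ring (origin within 2.5 mm of its seated height, within 4 mm of the port's axis each way, and square to the deck within 0.06 rad), released, and the finger stands open (above 1.3 rad) (z of cell in the frame of port between 0.004 and 0.009 m and x of cell in the frame of port between -0.004 and 0.004 m and y of cell in the frame of port between -0.004 and 0.004 m and angle between the z axis of cell and the z axis of port, either way round below 0.06 rad and linear speed of cell below 0.01 m/s and value of joint finger above 1.3 rad); the robot touches nothing.
It fails at once if the cell is pressed on the polarimeter with more than 60 N (contact force between cell and polarimeter above 60 N).
It fails at once if a bystander is moved by more than 20 mm (distance of any of spare_cell, tweezers_2, dropper_1, bottle_red, bottle_green from where it was at the start of the episode above 0.02 m).
It also fails if it takes over 72 s, if anything falls off the work surface, if the arm or the gripper's body presses on something with over 40 N, if the wrist force passes 120 N, or if a joint passes its speed limit or range.

## Working session

There is one attempt and no reset: what is moved stays moved. The work goes in short steps, Python scripts to look and compute and a shell command to move; the robot and the scene stay as the last step left them, time stands still between calls to the robot, and variables do not carry over. Pictures are saved under pics/ and viewed, at most 10 in all, crops included, and the job is handed in when it is done.

```bash
ls; mkdir -p pics
python3 - <<'E'
from plant import manip
import cv2
for n in("side","top"):
    cv2.imwrite(f"pics/{n}0.png",manip.grab_frame(n)[:,:,::-1]); p=manip.camera_params(n); print(n,p)
s=manip.state();print(s)
E
```

```text
pics
plant.py
shift.py
side {'intrinsics': array([[488.41815681,   0.        , 318.09790222],
       [  0.        , 488.41815681, 236.72263645],
       [  0.        ,   0.        ,   1.        ]]), 'xyz': array([0.21443612, 0.68542848, 0.69225052]), 'orientation': array([ 0.09099866, -0.17503138,  0.88505115, -0.42162509])}
top {'intrinsics': array([[453.91518693,   0.        , 327.40200924],
       [  0.        , 453.91518693, 234.49188346],
       [  0.        ,   0.        ,   1.        ]]), 'xyz': array([ 0.34692495, -0.0156297 ,  1.08106817]), 'orientation': array([-0.06031227,  0.71350407, -0.69647502,  0.04687128])}
{'time': 0.1, 'joint_pos': array([ 1.20599316e+00,  5.33134873e-02,  1.61417185e+00,  3.27042570e-05,
        1.47602204e+00, -1.19008985e-01]), 'joint_vel': array([ 1.89760183e-03, -1.68257930e-03, -1.17243489e-03,  4.27043494e-05,
       -1.85724772e-03,  4.60911034e-04]), 'joint_efforts': array([-9.61564729e-04, -3.94908857e+01, -3.71360028e+01, -1.79966896e-04,
        4.00759396e-03,  2.78465230e-06]), 'tool_pos': array([0.15186869, 0.60567508, 0.23016288]), 'tool_rot': array([-2.45142971e-04,  1.22589452e-01,  9.92457006e-01, -9.25587787e-04]), 'contact_force': array([-0.12581491, -0.59323524,  0.71471525]), 'ft_torque': array([ 0.00278793, -0.0318155 ,  0.00747317]), 'grasp_force': 0.0, 'gripper_width': 1.0032935239350853}
```

View pics/side0.png

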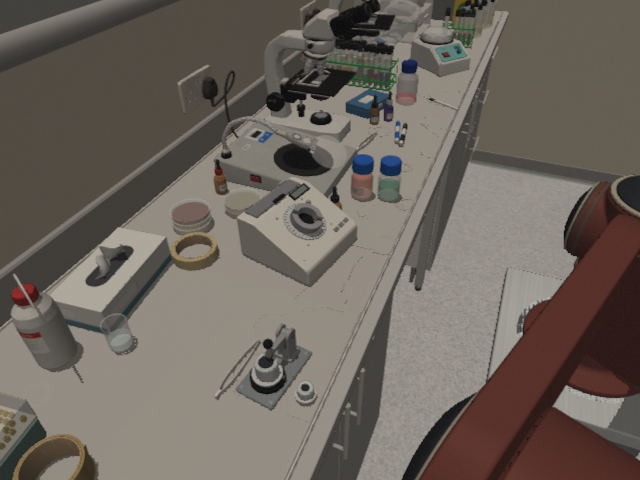

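View pics/top0.png

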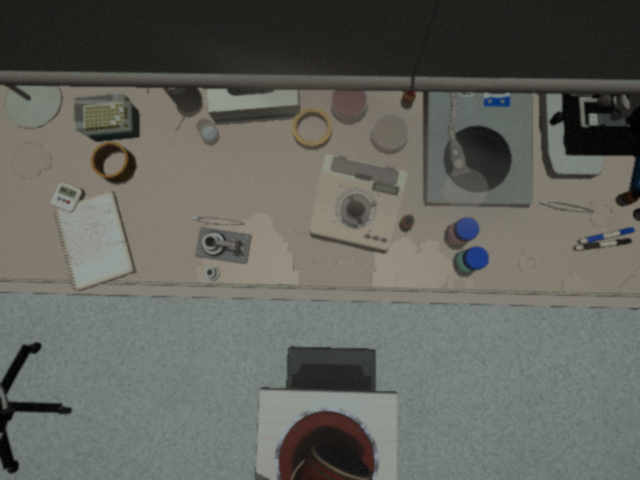

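```bash
cat > h.py <<'E'
from plant import manip
import cv2, numpy as np
from scipy.spatial.transform import Rotation as R
def q(w): return R.from_quat([w[1],w[2],w[3],w[0]])
C={n:manip.camera_params(n) for n in("side","top")}
def proj(n,P):
    c=C[n]; v=q(c["orientation"]).inv().apply(np.atleast_2d(P)-c["xyz"]); v=v@c["intrinsics"].T; return v[:,:2]/v[:,2:]
def ray(n,uv):
    c=C[n]; d=np.linalg.inv(c["intrinsics"])@[uv[0],uv[1],1]; return c["xyz"],q(c["orientation"]).apply(d)
def at_z(n,uv,z): o,d=ray(n,uv); return o+d*(z-o[2])/d[2]
def tri(a,b):
    o1,d1=ray("side",a);o2,d2=ray("top",b); d1/=np.linalg.norm(d1);d2/=np.linalg.norm(d2)
    s=np.linalg.lstsq(np.c_[d1,-d2],o2-o1,rcond=None)[0]; p1=o1+s[0]*d1;p2=o2+s[1]*d2
    return (p1+p2)/2,np.linalg.norm(p1-p2)
def crop(img,x,y,w,h,k): return cv2.resize(img[y:y+h,x:x+w],None,fx=k,fy=k,interpolation=cv2.INTER_CUBIC)
E
python3 - <<'E'
from h import *
s=cv2.imread("pics/side0.png");t=cv2.imread("pics/top0.png")
A=crop(s,205,310,130,110,3); B=crop(t,180,205,130,95,3); D=crop(s,230,170,135,115,3); E=crop(t,300,145,130,115,3)
def fit(i,w=400,h=345):
    o=np.zeros((h,w,3),np.uint8); i=i[:h,:w]; o[:i.shape[0],:i.shape[1]]=i; return o
m=lambda a,b:np.hstack([fit(a),fit(b)])
cv2.imwrite("pics/c1.png",cv2.convertScaleAbs(m(A,B),alpha=1.2)); cv2.imwrite("pics/c2.png",m(D,E))
print(proj("top",[[.152,.606,.231],[0,0,0],[.6,0,0]]))
E
```

```text
[[ -9.72879804 403.82415038]
 [324.75051484 460.51062455]
 [331.22920356 198.8904637 ]]
```

View pics/c1.png

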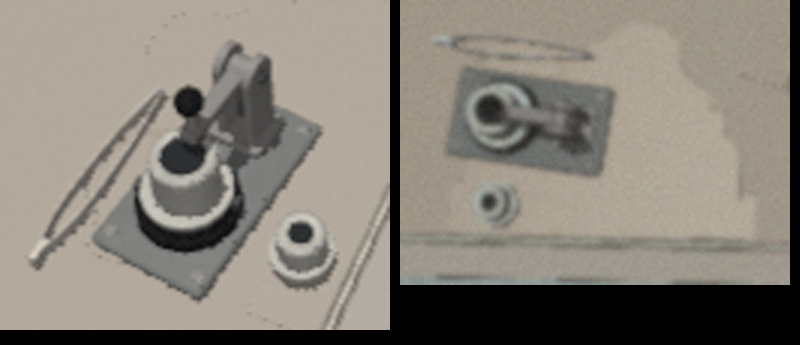

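View pics/c2.png

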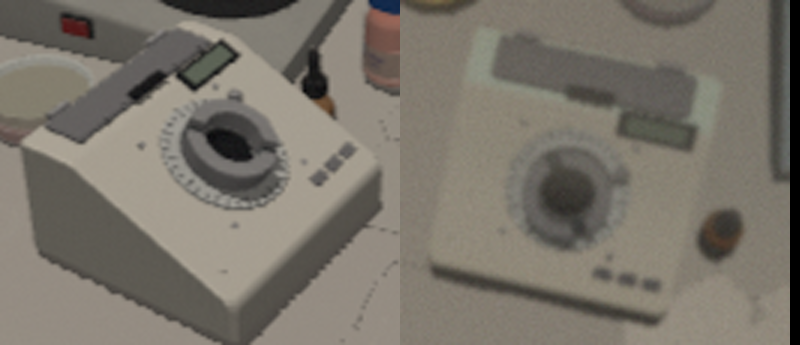

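```bash
cat > fit.py <<'E'
from h import *
from scipy.optimize import least_squares
S=lambda u,v:(205+u/3,310+v/3); T=lambda u,v:(180+(u-400)/3,205+v/3)
S2=lambda u,v:(230+u/3,170+v/3); T2=lambda u,v:(300+(u-400)/3,145+v/3)
cs=dict(l=S(95,240),b=S(202,295),r=S(320,127)); 
print([at_z("side",p,.008).round(4) for p in cs.values()])
ct=[T(462,68),T(613,90),T(600,175),T(448,152)]
print([at_z("top",p,.008).round(4) for p in ct])
print("ball",tri(S(188,101),T(490,108)), at_z("side",S(188,101),.086))
print("celltop",at_z("side",S(183,155),.053), "flange top", at_z("top",T(499,117),.025),at_z("side",S(187,190),.025))
print("spare",at_z("side",S(302,232),.027),at_z("top",T(494,202),.027))
print("ring",tri(S2(229,144),T2(568,190)),at_z("side",S2(229,144),.0936),at_z("top",T2(568,190),.0936))
print("front top L,R",tri(S2(232,303),T2(433,262)),tri(S2(380,182),T2(660,317)))
print("back L", tri(S2(22,148),T2(475,28)))
E
python3 fit.py
python3 - <<'E'
from h import *
o=[]
for n,(x,y,w,h) in dict(side=(278,192,56,56),top=(328,180,56,56)).items():
    a=np.mean([manip.grab_frame(n)[:,:,::-1].astype(float) for _ in range(4)],0).astype(np.uint8)
    cv2.imwrite(f"pics/avg_{n}.png",a); o.append(cv2.convertScaleAbs(crop(a,x,y,w,h,7),alpha=1.3))
cv2.imwrite("pics/ring.png",np.hstack(o))
E
```

```text
[array([0.5206, 0.3181, 0.008 ]), array([0.4525, 0.3256, 0.008 ]), array([0.4383, 0.2039, 0.008 ])]
[array([0.5204, 0.3126, 0.008 ]), array([0.5053, 0.1901, 0.008 ]), array([0.4371, 0.197 , 0.008 ]), array([0.4525, 0.3192, 0.008 ])]
ball (array([0.48111358, 0.26747014, 0.08379293]), np.float64(0.005347586962267037)) [0.48287263 0.26940278 0.086     ]
celltop [0.48345214 0.2796364  0.053     ] flange top [0.47934511 0.27558427 0.025     ] [0.48264932 0.28138441 0.025     ]
spare [0.41401938 0.28299829 0.027     ] [0.41250718 0.27468727 0.027     ]
ring (array([ 0.56075953, -0.05714856,  0.08214365]), np.float64(0.0009964834300173206)) [ 0.5547685  -0.04317837  0.0936    ] [ 0.55782425 -0.05680832  0.0936    ]
front top L,R (array([0.5129106 , 0.04537595, 0.03591026]), np.float64(0.004509096459234509)) (array([ 0.47415463, -0.1335627 ,  0.01797907]), np.float64(0.000412856704055636))
back L (array([0.68150534, 0.01559686, 0.09559056]), np.float64(0.002412923255519396))
```

View pics/ring.png

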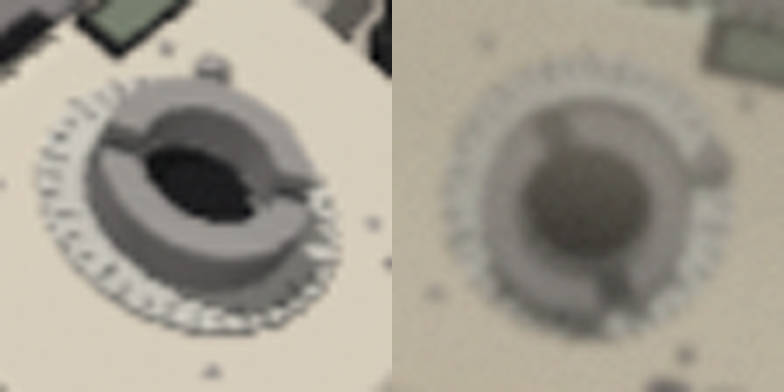

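```bash
cat >> h.py <<'E'
def goto(p,yaxis=None,zaxis=(0,0,-1)):
    "print tool-axis shift to p, then rotvec (tool axes) to make tool z=zaxis, y ~ yaxis"
    s=manip.state(); r=q(s["tool_rot"]); print("t",round(s["time"],2),"pos",s["tool_pos"].round(4),"F",s["contact_force"].round(1),"w",round(s["gripper_width"],3),"g",round(s["grasp_force"],1))
    print("shift(tool)",r.inv().apply(np.array(p)-s["tool_pos"]).round(4))
    if yaxis is not None:
        z=np.array(zaxis,float);z/=np.linalg.norm(z);y=np.array(yaxis,float);y-=z*(y@z);y/=np.linalg.norm(y)
        t=R.from_matrix(np.c_[np.cross(y,z),y,z]); print("rotvec(tool)",(r.inv()*t).as_rotvec().round(4))
E
python3 -c "
from h import *
goto((.482,.270,.170),(.993,-.12,0))"
```

```text
t 0.5 pos [0.152  0.6062 0.2313] F [ 0.2 -0.2 -0.1] w 1.001 g 0.0
shift(tool) [-0.4018 -0.2458  0.0613]
rotvec(tool) [-0.     -0.      1.4453]
```

Units first: shifts go in shares of 62.5 mm and turns go in shares of pi rad. So -0.05 m is -0.8, -0.0307 m is -0.4912.

```bash
python3 shift.py '[[1, [-0.8, -0.4912, 0], [0, 0, 0]], [1, [-0.8, -0.4912, 0], [0, 0, 0]], [1, [-0.8, -0.4912, 0], [0, 0, 0]], [1, [-0.8, -0.4912, 0], [0, 0, 0]], [1, [-0.8, -0.4912, 0], [0, 0, 0]]]' | tail -3
python3 shift.py '[[1, [-0.8, -0.4912, 0.32], [0, 0, 0]], [1, [-0.8, -0.4912, 0.32], [0, 0, 0]], [1, [-0.8, -0.4912, 0.32], [0, 0, 0]], [1, [0, 0, 0], [0, 0, 0.0573]], [1, [0, 0, 0], [0, 0, 0.0573]]]'|tail -1
python3 shift.py '[[1, [0, 0, 0], [0, 0, 0.0573]], [1, [0, 0, 0], [0, 0, 0.0573]], [1, [0, 0, 0], [0, 0, 0.0573]], [1, [0, 0, 0], [0, 0, 0.0573]], [1, [0, 0, 0], [0, 0, 0.0573]]]'|tail -1
python3 shift.py '[[1, [0, 0, 0], [0, 0, 0.0573]], [1, [0, 0, 0], [0, 0, 0]]]'|tail -1
python3 - <<'E'
from h import *
goto((.482,.270,.170),(.993,-.12,0))
o=[]
tc=manip.state()["tool_pos"]
for n in("side","top"):
    a=manip.grab_frame(n)[:,:,::-1]; cv2.imwrite(f"pics/{n}1.png",a); print(proj(n,[tc]))
    u,v=proj(n,[tc])[0]; x,y=int(u)-55,int(v)-50; print(x,y); o.append(crop(a,x,y,100,120,4))
cv2.imwrite("pics/g1.png",np.hstack(o))
E
```

```text
contact_force: [-0.2, -0.1, 1.0]
gripper_width: 1.001
grasp_force: 0.0
grasp_force: 0.0
grasp_force: 0.0
grasp_force: 0.0
t 2.62 pos [0.4803 0.2707 0.1714] F [-0.1 -0.4 -0.5] w 1.0 g 0.0
shift(tool) [-0.0005  0.0017  0.0014]
rotvec(tool) [ 0.0001 -0.0001  0.0073]
[[264.20600332 306.95499705]]
209 256
[[196.31277967 234.19263204]]
141 184
```

View pics/g1.png

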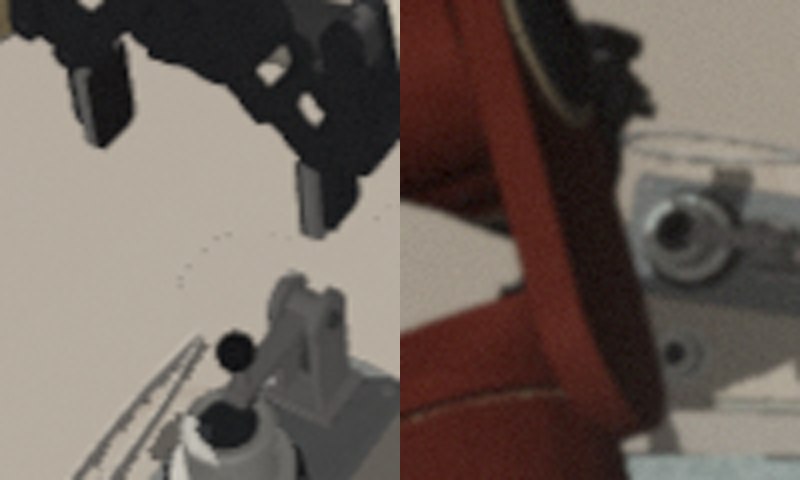

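Run:
```python
from h import *
s=manip.state(); r=q(s["tool_rot"])
for sy in(1,-1):
  P=np.array([[x,sy*y,-.013] for x in(-.011,.011) for y in(.0425,.057)])
  print(sy,((proj("side",s["tool_pos"]+r.apply(P))-[209,256]+.5)*4-.5).round(0).tolist())
e=np.array([-.12,-.993,0]);
for c in((.4827,.281),(.4793,.2756),(.481,.278)):
  b=np.array([*c,.086])+.010*e; print(c,"ball side",((proj("side",[b])-[209,256]+.5)*4-.5).round(0),"top",((proj("top",[b])-[141,184]+.5)*4-.5+[400,0]).round(0))
```

```text
1 [[141.0, 121.0], [109.0, 108.0], [105.0, 159.0], [73.0, 145.0]]
-1 [[337.0, 202.0], [372.0, 217.0], [304.0, 244.0], [340.0, 259.0]]
(0.4827, 0.281) ball side [[237. 356.]] top [[669. 224.]]
(0.4793, 0.2756) ball side [[251. 349.]] top [[678. 230.]]
(0.481, 0.278) ball side [[245. 352.]] top [[674. 227.]]
```

Scaled: 0.05 m is 0.8, 0.045 m is 0.72, 0.007 rad / 3.1416 = 0.0022.

```bash
python3 shift.py '[[1, [0, 0, 0.8], [0, 0, 0]], [1, [-0.0192, 0.008, 0.72], [0, 0, 0.0022]], [0.3, [0, 0, 0], [0, 0, 0]], [0.3, [0, 0, 0], [0, 0, 0]], [0.3, [0, 0, 0], [0, 0, 0]]]'
python3 - <<'E'
from h import *
goto((.4808,.2696,.072))
o=[]
for n,(x,y) in dict(side=(215,300),top=(160,195)).items():
    a=manip.grab_frame(n)[:,:,::-1]; o.append(crop(a,x,y,100,100,4))
cv2.imwrite("pics/g2.png",np.hstack(o))
E
```

```text
time: 3.35
tool_pos: [0.4825, 0.2702, 0.0792]
tool_rot: [0.001, 0.749, 0.663, 0.002]
contact_force: [-0.2, -0.1, 0.0]
gripper_width: 0.374
grasp_force: 0.0
t 3.35 pos [0.4825 0.2702 0.0792] F [-0.2 -0.1  0. ] w 0.374 g 0.0
shift(tool) [-0.0008 -0.0017  0.0072]
```

View pics/g2.png

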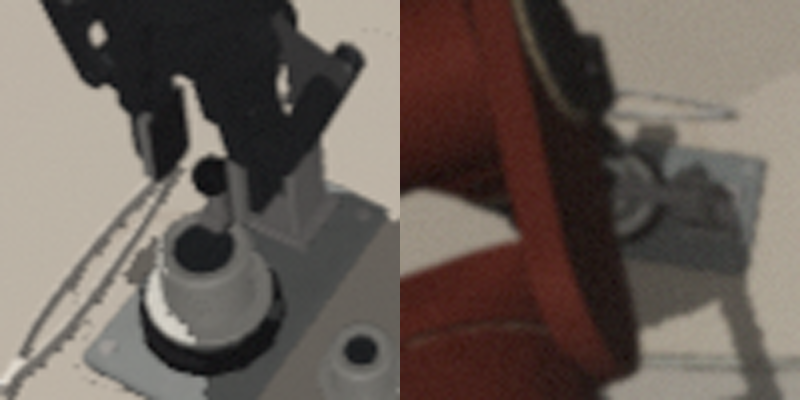

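Scaled: 0.009 m is 0.144, -0.001 m is -0.016.

```bash
python3 shift.py '[[0.3, [-0.016, -0.016, 0.144], [0, 0, 0]], [0.3, [0, 0, 0], [0, 0, 0]], [0.15, [0, 0, 0], [0, 0, 0]], [0.1, [0, 0, 0], [0, 0, 0]], [0.1, [0, 0, 0], [0, 0, 0]]]'
```

```text
time: 4.08
tool_pos: [0.4811, 0.268, 0.0674]
tool_rot: [0.002, 0.749, 0.663, 0.001]
contact_force: [5.2, -1.9, -3.6]
gripper_width: 0.143
grasp_force: 58.4
```

Scaled: -0.0067 m is -0.1072, -0.0064 m is -0.1024.

```bash
python3 shift.py '[[0.1, [-0.072, 0, -0.1072], [0, 0, 0]], [0.1, [-0.0752, 0, -0.1024], [0, 0, 0]], [0.1, [0, 0, 0], [0, 0, 0]]]'
python3 - <<'E'
from h import *
a=manip.grab_frame("side")[:,:,::-1]; cv2.imwrite("pics/g3.png",crop(a,215,300,100,100,5))
E
```

```text
time: 4.45
tool_pos: [0.4796, 0.2571, 0.0791]
tool_rot: [0.003, 0.749, 0.663, -0.0]
contact_force: [8.7, -5.8, -9.7]
gripper_width: 0.147
grasp_force: 58.5
```

View pics/g3.png

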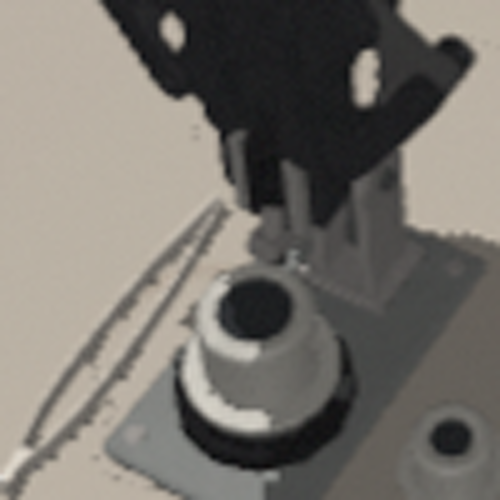

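Scaled: -0.008 m is -0.128, -0.001 m is -0.016.

```bash
python3 shift.py '[[0.1, [-0.0976, 0.016, -0.0832], [0, 0, 0]], [0.1, [-0.1056, 0, -0.0736], [0, 0, 0]], [0.1, [-0.1152, 0, -0.0544], [0, 0, 0]], [0.1, [-0.1264, 0, -0.0352], [0, 0, 0]], [0.1, [-0.128, 0, -0.016], [0, 0, 0]]]'
python3 shift.py '[[0.1, [-0.128, 0, 0.0048], [0, 0, 0]], [0.1, [-0.1264, 0, 0.0208], [0, 0, 0]], [0.1, [-0.1216, 0, 0.04], [0, 0, 0]], [0.1, [-0.096, 0, 0.048], [0, 0, 0]], [0.1, [-0.0912, 0, 0.0576], [0, 0, 0]]]'
```

```text
time: 5.12
tool_pos: [0.4753, 0.2235, 0.0975]
tool_rot: [0.0, 0.749, 0.663, 0.001]
contact_force: [0.3, 0.4, -0.9]
gripper_width: 0.097
grasp_force: 0.0
time: 5.75
tool_pos: [0.4707, 0.1884, 0.0858]
tool_rot: [-0.0, 0.749, 0.663, -0.0]
contact_force: [-0.3, -0.4, 0.0]
gripper_width: 0.1
grasp_force: 0.0
```

```bash
python3 shift.py '[[0.1, [0, 0, -0.8], [0, 0, 0]], [0.1, [0, 0, -0.8], [0, 0, 0]], [0.1, [0, 0, -0.8], [0, 0, 0]]]'
python3 - <<'E'
from h import *
a=manip.grab_frame("side")[:,:,::-1]; g=cv2.cvtColor(a,cv2.COLOR_BGR2GRAY); cv2.imwrite("pics/side4.png",a)
cell=np.array([.482,.2795,0]); e=np.array([-.12,-.993,0])
for th in(0,.3,.6,.9,1.2,1.5,1.85):
    x=-.048*np.cos(th)+.024*np.sin(th); z=.048*np.sin(th)+.024*np.cos(th)
    p=cell+e*(.058+x)+[0,0,.062+z]; u=proj("side",[p])[0]; ui=u.round().astype(int); print(th,u.round(1),g[ui[1]-2:ui[1]+3,ui[0]-2:ui[0]+3].mean().round(0))
E
```

```text
time: 6.12
tool_pos: [0.4705, 0.1886, 0.2372]
tool_rot: [-0.0, 0.749, 0.663, -0.0]
contact_force: [0.5, 0.7, 0.3]
gripper_width: 0.104
grasp_force: 0.0
0 [268.8 344.1] 23.0
0.3 [271.5 334.6] 152.0
0.6 [275.6 324.9] 150.0
0.9 [280.6 316.1] 151.0
1.2 [286.1 309. ] 152.0
1.5 [291.4 304.4] 152.0
1.85 [296.8 302.5] 152.0
```

Run:
```python
import numpy as np
from h import *
d=.016; t=np.arange(0,1.41,.1); x=-.048*np.cos(t)+.024*np.sin(t); z=.048*np.sin(t)+.024*np.cos(t); a=t/2
# stand x,z; tool z axis dir=(-sin a,-cos a), tool x dir=(-cos a, sin a)
zt=np.c_[-np.sin(a),-np.cos(a)]; xt=np.c_[-np.cos(a),np.sin(a)]; P=np.c_[x,z]+d*zt
for i in range(len(t)-1):
    D=P[i+1]-P[i]; print(round(t[i+1],1),(D@xt[i]).round(4),(D@zt[i]).round(4))
goto((.4808,.2690,.170))
```

```text
0.1 -0.0018 -0.0047
0.2 -0.0021 -0.0046
0.3 -0.0023 -0.0044
0.4 -0.0025 -0.0042
0.5 -0.0027 -0.0041
0.6 -0.0029 -0.0039
0.7 -0.0031 -0.0037
0.8 -0.0033 -0.0035
0.9 -0.0034 -0.0033
1.0 -0.0036 -0.0031
1.1 -0.0038 -0.0029
1.2 -0.0039 -0.0026
1.3 -0.004 -0.0024
1.4 -0.0041 -0.0021
t 6.17 pos [0.474  0.1895 0.2459] F [1.8 1.  4.3] w 0.101 g 0.0
shift(tool) [ 0.0794 -0.0038  0.0762]
```

Scaled: 0.04 m is 0.64, 0.0394 m is 0.6304.

```bash
python3 shift.py '[[0.6, [0.64, -0.0208, 0.32], [0, 0, 0]], [0.6, [0.6304, -0.0208, 0.32], [0, 0, 0]], [0.6, [0, 0, 0.5792], [0, 0, 0]], [0.6, [0, 0, 0], [0, 0, 0]]]'
python3 shift.py '[[0.5, [0, 0, 0.8], [0, 0, 0]], [0.5, [0, 0, 0.8], [0, 0, 0]], [0.3, [0, 0, 0], [0, 0, 0]], [0.3, [0, 0, 0], [0, 0, 0]]]'
python3 -c "
from h import *
goto((.482,.269,.070),(.993,-.12,0))"
```

```text
time: 6.68
tool_pos: [0.4754, 0.2672, 0.1559]
tool_rot: [-0.001, 0.749, 0.663, -0.004]
contact_force: [0.4, -0.5, 0.0]
gripper_width: 0.6
grasp_force: 0.0
time: 7.18
tool_pos: [0.4796, 0.2683, 0.0626]
tool_rot: [0.001, 0.749, 0.662, 0.002]
contact_force: [0.0, -0.5, 0.7]
gripper_width: 0.302
grasp_force: 0.0
t 7.17 pos [0.4796 0.2683 0.0626] F [ 0.  -0.5  0.7] w 0.302 g 0.0
shift(tool) [ 0.001   0.0023 -0.0074]
rotvec(tool) [ 0.0031 -0.0018 -0.0023]
```

Scaled: -0.0065 m is -0.104, 0.0023 m is 0.0368.

```bash
python3 shift.py '[[0.3, [0.016, 0.0368, -0.104], [0, 0, 0]], [0.3, [0, 0, 0], [0, 0, 0]]]' | grep -E "pos|force"
python3 shift.py '[[0.0, [0, 0, 0], [0, 0, 0]], [0, [0, 0, 0], [0, 0, 0]], [0, [0, 0, 0], [0, 0, 0]], [0, [0, 0, 0], [0, 0, 0]]]'
python3 -c "
from h import *
print(manip.state()['ft_torque'])"
```

```text
tool_pos: [0.4825, 0.2695, 0.0698]
contact_force: [0.6, -0.1, 0.1]
grasp_force: 0.0
time: 7.92
tool_pos: [0.4815, 0.2692, 0.0685]
tool_rot: [0.0, 0.749, 0.663, 0.001]
contact_force: [-1.6, -0.5, 6.3]
gripper_width: 0.146
grasp_force: 58.4
[-0.01048878  0.15259745 -0.09190716]
```

Good grip, low side force. Swing in steps.

Scaled: -0.0047 m is -0.0752, -0.0046 m is -0.0736, 0.05 rad / 3.1416 = 0.0159.

```bash
python3 shift.py '[[0, [-0.0288, 0, -0.0752], [0, 0.0159, 0]], [0, [-0.0336, 0, -0.0736], [0, 0.0159, 0]], [0, [-0.0368, 0, -0.0704], [0, 0.0159, 0]], [0, [0, 0, 0], [0, 0, 0]]]'
python3 shift.py '[[0, [-0.04, 0, -0.0672], [0, 0.0159, 0]], [0, [-0.0432, 0, -0.0656], [0, 0.0159, 0]], [0, [0, 0, 0], [0, 0, 0]]]'
```

```text
time: 8.43
tool_pos: [0.4806, 0.2632, 0.0812]
tool_rot: [-0.05, 0.747, 0.66, 0.059]
contact_force: [2.5, 6.0, -1.4]
gripper_width: 0.145
grasp_force: 58.6
time: 8.8
tool_pos: [0.4793, 0.2551, 0.0873]
tool_rot: [-0.082, 0.744, 0.657, 0.095]
contact_force: [2.0, 5.2, 0.4]
gripper_width: 0.146
grasp_force: 59.9
```

Scaled: -0.0039 m is -0.0624, -0.0037 m is -0.0592, 0.05 rad / 3.1416 = 0.0159.

```bash
python3 shift.py '[[0, [-0.0464, 0, -0.0624], [0, 0.0159, 0]], [0, [-0.0496, 0, -0.0592], [0, 0.0159, 0]], [0, [-0.0528, 0, -0.056], [0, 0.0159, 0]], [0, [0, 0, 0], [0, 0, 0]]]'
python3 shift.py '[[0, [-0.0544, 0, -0.0528], [0, 0.0159, 0]], [0, [-0.0576, 0, -0.0496], [0, 0.0159, 0]], [0, [0, 0, 0], [0, 0, 0]]]'
```

```text
time: 9.3
tool_pos: [0.4782, 0.2441, 0.0969]
tool_rot: [-0.132, 0.734, 0.649, 0.151]
contact_force: [8.6, -3.8, -10.5]
gripper_width: 0.14
grasp_force: 58.6
time: 9.68
tool_pos: [0.4769, 0.2337, 0.098]
tool_rot: [-0.163, 0.726, 0.642, 0.186]
contact_force: [4.2, -0.1, -1.9]
gripper_width: 0.141
grasp_force: 60.9
```

Scaled: -0.0039 m is -0.0624, -0.0038 m is -0.0608, 0.05 rad / 3.1416 = 0.0159.

```bash
python3 shift.py '[[0, [-0.0608, 0, -0.0464], [0, 0.0159, 0]], [0, [-0.0624, 0, -0.0416], [0, 0.0159, 0]], [0, [0, 0, 0], [0, 0, 0]]]'
python3 shift.py '[[0, [-0.064, 0, -0.0384], [0, 0.0159, 0]], [0, [-0.0656, 0, -0.0336], [0, 0.0159, 0]], [0, [-0.0672, 0, -0.0288], [0, 0.0159, 0]], [0, [0, 0, 0], [0, 0, 0]]]'
```

```text
time: 10.05
tool_pos: [0.4754, 0.2245, 0.0981]
tool_rot: [-0.195, 0.717, 0.632, 0.221]
contact_force: [7.4, 1.6, -4.8]
gripper_width: 0.146
grasp_force: 60.5
time: 10.55
tool_pos: [0.4738, 0.2117, 0.0971]
tool_rot: [-0.243, 0.697, 0.616, 0.275]
contact_force: [1.7, 1.6, 3.6]
gripper_width: 0.138
grasp_force: 65.8
```

Scaled: -0.05 m is -0.8.

```bash
python3 shift.py '[[0.5, [0, 0, 0], [0, 0, 0]], [0.5, [0, 0, 0], [0, 0, 0]], [0.5, [0, 0, 0], [0, 0, 0]], [0.5, [0, 0, -0.8], [0, 0, 0]], [0.5, [0, 0, -0.8], [0, 0, 0]]]'
python3 shift.py '[[0.8, [0, 0, -0.8], [0, -0.0477, 0]], [1, [0, 0, -0.32], [0, -0.0573, 0]], [1, [0, 0, 0], [0, -0.0573, 0]], [1, [0, 0, 0], [0, -0.0573, 0]], [1, [0, 0, 0], [0, -0.0191, 0]]]'
python3 - <<'E'
from h import *
a=manip.grab_frame("side")[:,:,::-1]; g=cv2.cvtColor(a,cv2.COLOR_BGR2GRAY); cv2.imwrite("pics/side5.png",a)
cell=np.array([.482,.2795,0]); e=np.array([-.12,-.993,0])
for th in(0,.6,1.2,1.5,1.85):
    x=-.048*np.cos(th)+.024*np.sin(th); z=.048*np.sin(th)+.024*np.cos(th)
    p=cell+e*(.058+x)+[0,0,.062+z]; u=proj("side",[p])[0]; ui=u.round().astype(int); print(th,u.round(1),g[ui[1]-2:ui[1]+3,ui[0]-2:ui[0]+3].mean().round(0))
print(proj("side",[manip.state()["tool_pos"]]))
goto((.482,.2795,.17),(.993,-.12,0))
E
```

```text
time: 11.18
tool_pos: [0.4638, 0.1436, 0.1695]
tool_rot: [-0.244, 0.697, 0.617, 0.273]
contact_force: [0.6, -0.2, 0.2]
gripper_width: 0.5
grasp_force: 0.0
time: 11.8
tool_pos: [0.4594, 0.1002, 0.2233]
tool_rot: [0.001, 0.748, 0.664, -0.001]
contact_force: [0.8, 0.0, 0.1]
gripper_width: 0.996
grasp_force: 0.0
0 [268.8 344.1] 143.0
0.6 [275.6 324.9] 148.0
1.2 [286.1 309. ] 75.0
1.5 [291.4 304.4] 115.0
1.85 [296.8 302.5] 29.0
[[322.20324969 216.36304433]]
t 11.85 pos [0.4593 0.1006 0.2228] F [-0.8  0.2 -0.2] w 1.0 g 0.0
shift(tool) [0.1805 0.0014 0.0523]
rotvec(tool) [0.0003 0.0028 0.0015]
```

Run:
```python
from h import *
t=np.mean([manip.grab_frame("top")[:,:,::-1].astype(float) for _ in range(4)],0).astype(np.uint8)
s=np.mean([manip.grab_frame("side")[:,:,::-1].astype(float) for _ in range(3)],0).astype(np.uint8)
A=crop(s,235,340,66,66,6);B=crop(t,186,216,66,66,6)
cv2.imwrite("pics/avg_s5.png",s);cv2.imwrite("pics/avg_t5.png",t)
cv2.imwrite("pics/cell.png",cv2.convertScaleAbs(np.hstack([A,B]),alpha=1.3))
```

```text
(no output)
```

View pics/cell.png

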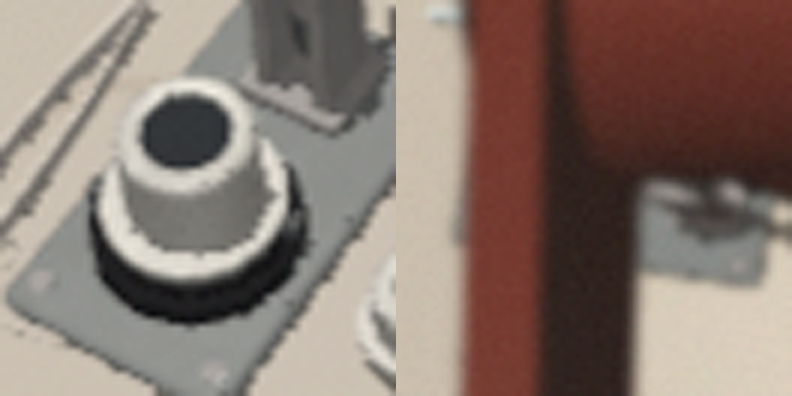

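Units first: shifts go in shares of 62.5 mm and turns go in shares of pi rad. So 0.0605 m is 0.968, 0.06 m is 0.96.

```bash
python3 shift.py '[[0.75, [0.96, 0.0128, 0], [0, 0, 0]], [0.75, [0.96, 0.0128, 0], [0, 0, 0]], [0.75, [0.968, 0.0128, 0], [0, 0, 0]], [0.75, [0, 0, 0.8], [0, 0, 0]], [0.75, [0, 0, 0.8], [0, 0, 0]]]'
python3 shift.py '[[0.75, [0, 0, 0.64], [0, 0, 0]], [0.75, [0, 0, 0.48], [0, 0, 0]], [0.75, [0, 0, 0], [0, 0, 0]]]'
python3 -c "
from h import *
goto((.483,.2795,.025),(.993,-.12,0))"
```

```text
time: 12.82
tool_pos: [0.4845, 0.2783, 0.122]
tool_rot: [0.0, 0.749, 0.663, 0.001]
contact_force: [0.6, 1.0, -0.4]
gripper_width: 0.749
grasp_force: 0.0
time: 13.2
tool_pos: [0.4817, 0.2761, 0.0495]
tool_rot: [-0.001, 0.749, 0.662, -0.003]
contact_force: [-0.0, 0.3, 1.0]
gripper_width: 0.752
grasp_force: 0.0
t 13.2 pos [0.4817 0.2761 0.0495] F [-0.   0.3  1. ] w 0.752 g 0.0
shift(tool) [0.0036 0.001  0.0245]
rotvec(tool) [-0.0058  0.0031 -0.0029]
```

Scaled: 0.0265 m is 0.424, 0.001 m is 0.016.

```bash
python3 shift.py '[[0.75, [0.016, 0.016, 0.424], [0, 0, 0]], [0.75, [0, 0, 0], [0, 0, 0]], [0.75, [0, 0, 0], [0, 0, 0]]]'
python3 -c "
from h import *
goto((.483,.2795,.025),(.993,-.12,0))"
```

```text
time: 13.58
tool_pos: [0.4861, 0.2788, 0.0279]
tool_rot: [0.0, 0.749, 0.663, 0.001]
contact_force: [0.2, -0.3, 0.9]
gripper_width: 0.75
grasp_force: 0.0
t 13.57 pos [0.4861 0.2788 0.0279] F [ 0.2 -0.3  0.9] w 0.75 g 0.0
shift(tool) [ 0.0003 -0.0031  0.0029]
rotvec(tool) [ 0.0021 -0.0012 -0.0021]
```

Scaled: -0.0025 m is -0.04, 0.0015 m is 0.024.

```bash
python3 shift.py '[[0.75, [0, -0.04, 0.024], [0, 0, 0]], [0.75, [0, 0, 0], [0, 0, 0]], [0.75, [0, 0, 0], [0, 0, 0]], [0.75, [0, 0, 0], [0, 0, 0]]]' | grep pos
python3 shift.py '[[0.3, [0, 0, 0], [0, 0, 0]], [0.3, [0, 0, 0], [0, 0, 0]], [0.3, [0, 0, 0], [0, 0, 0]], [0.0, [0, 0, 0], [0, 0, 0]], [0, [0, 0, 0], [0, 0, 0]]]'
```

```text
tool_pos: [0.4824, 0.2789, 0.0247]
time: 14.7
tool_pos: [0.4827, 0.279, 0.0248]
tool_rot: [0.0, 0.749, 0.663, 0.0]
contact_force: [1.2, -0.0, 2.3]
gripper_width: 0.436
grasp_force: 60.1
```

Scaled: -0.05 m is -0.8, -0.03 m is -0.48.

```bash
python3 shift.py '[[0, [0, 0, -0.48], [0, 0, 0]], [0, [0, 0, -0.64], [0, 0, 0]], [0, [0, 0, -0.8], [0, 0, 0]], [0, [0, 0, -0.8], [0, 0, 0]], [0, [0, 0, -0.8], [0, 0, 0]]]'
cat > port.py <<'E'
from h import *
from scipy.optimize import least_squares
k=7
def axes(psi):
    x=np.array([np.cos(psi)*np.cos(np.radians(25)),np.sin(psi)*np.cos(np.radians(25)),np.sin(np.radians(25))]); y=np.array([-np.sin(psi),np.cos(psi),0]); return np.c_[x,y,np.cross(x,y)]
ph=np.linspace(0,2*np.pi,361); circ=lambda r,z:np.c_[r*np.cos(ph),r*np.sin(ph),0*ph+z]
org=dict(side=(278,192,0),top=(328,180,392))
def px(n,P,p,off):
    A=axes(p[2]); W=np.array([p[0],p[1],.075])+P@A.T
    o=org[n]; return ((proj(n,W)+off-[o[0],o[1]])+.5)*k-.5+[o[2],0]
obs=[("side",.0335,.0205,"l",88),("side",.0335,.0205,"r",312),("side",.0335,.0205,"t",75),("side",.047,.0025,"l",38),("side",.047,.0025,"r",340),("side",.047,.0025,"b",335),
("top",.0335,.0205,"l",482),("top",.0335,.0205,"r",693),("top",.0335,.0205,"t",97),("top",.047,.0025,"l",445),("top",.047,.0025,"r",733),("top",.047,.0025,"t",52),("top",.047,.0025,"b",340)]
ex=dict(l=lambda q:q[:,0].min(),r=lambda q:q[:,0].max(),t=lambda q:q[:,1].min(),b=lambda q:q[:,1].max())
sl=lambda a,r:np.array([[r*np.cos(a),r*np.sin(a),.0185]])
def res(p,full=False):
    off=dict(side=p[4:6],top=p[6:8]); o=[]
    for n,r,z,e,v in obs: o.append(ex[e](px(n,circ(r,z),p,off[n]))-v)
    for n,s,uv in(("top",1,(553,130)),("top",-1,(615,285)),("side",1,(290,189)),("side",-1,(122,141))):
        pass
    for n,uvs in(("top",((553,130),(615,285))),("side",((290,189),(122,141)))):
        for uv in uvs:
            c=[px(n,sl(p[3]+h,.0275),p,off[n])[0]-uv for h in(0,np.pi)]; o+=list(min(c,key=np.linalg.norm))
    o=np.array(o)/6
    return o if full else np.r_[o,(p[2]+.195)/.03,p[4:8]/1.2]
if __name__=="__main__":
  for a0 in(.6,-.6,0):
    f=least_squares(res,[.56,-.05,-.19,a0,0,0,0,0],loss="soft_l1"); p=f.x
    print(f.cost.round(2),p.round(4)); print((res(p,True)*6).round(0))
    print("ring_top",(np.array([p[0],p[1],.075])+axes(p[2])[:,2]*.0205).round(4))
E
python3 port.py
```

```text
time: 15.32
tool_pos: [0.4816, 0.2786, 0.2451]
tool_rot: [-0.0, 0.749, 0.663, -0.001]
contact_force: [0.1, -0.2, -0.7]
gripper_width: 0.428
grasp_force: 62.1
3.55 [ 0.5652 -0.056  -0.1987  0.5819 -0.438   0.134   0.3232  0.45  ]
[11.  2. -1. -1. -5. -5. -2. -2.  7. -2.  2. -1. -3.  1. -3.  2.  0.  3.
  2. -5.  3.]
ring_top [ 0.5567 -0.0543  0.0936]
3.55 [ 0.5652 -0.056  -0.1987  0.5819 -0.438   0.134   0.3232  0.45  ]
[11.  2. -1. -1. -5. -5. -2. -2.  7. -2.  2. -1. -3.  1. -3.  2.  0.  3.
  2. -5.  3.]
ring_top [ 0.5567 -0.0543  0.0936]
3.55 [ 0.5652 -0.056  -0.1987  0.5819 -0.438   0.134   0.3232  0.45  ]
[11.  2. -1. -1. -5. -5. -2. -2.  7. -2.  2. -1. -3.  1. -3.  2.  0.  3.
  2. -5.  3.]
ring_top [ 0.5567 -0.0543  0.0936]
```

Run:
```python
from h import *
s=np.mean([manip.grab_frame("side")[:,:,::-1].astype(float) for _ in range(4)],0).astype(np.uint8)
st=manip.state(); r=q(st["tool_rot"]); c=st["tool_pos"]+r.apply([0,0,.0168]); print(st["tool_pos"],c)
u=proj("side",[c])[0].astype(int); x,y=u[0]-40,u[1]-38; 
im=cv2.convertScaleAbs(crop(s,x,y,80,64,8),alpha=1.4); f=lambda P:((proj("side",c+r.apply(P))-[x,y]+.5)*8-.5)
for a in range(-30,31,15):
    for sg in(1,-1):
        v=f([[sg*.030*np.sin(-np.radians(a)),sg*.030*np.cos(np.radians(a)),-.011]])[0]; print(a,sg,v.round()); cv2.circle(im,tuple(int(i) for i in v),3,(0,0,255) if sg>0 else (0,255,0),-1)
cv2.polylines(im,[f(np.c_[.0255*np.cos(np.arange(63)/10),.0255*np.sin(np.arange(63)/10),np.full(63,-.014)]).astype(int)],True,(255,0,0),1)
cv2.imwrite("pics/lug.png",im)
```

```text
[0.48253803 0.27894887 0.24500898] [0.48255577 0.2789557  0.22820899]
-30 1 [143. 270.]
-30 -1 [499. 266.]
-15 1 [155. 239.]
-15 -1 [490. 298.]
0 1 [178. 210.]
0 -1 [470. 329.]
15 1 [210. 185.]
15 -1 [438. 356.]
30 1 [249. 166.]
30 -1 [398. 377.]
```

View pics/lug.png

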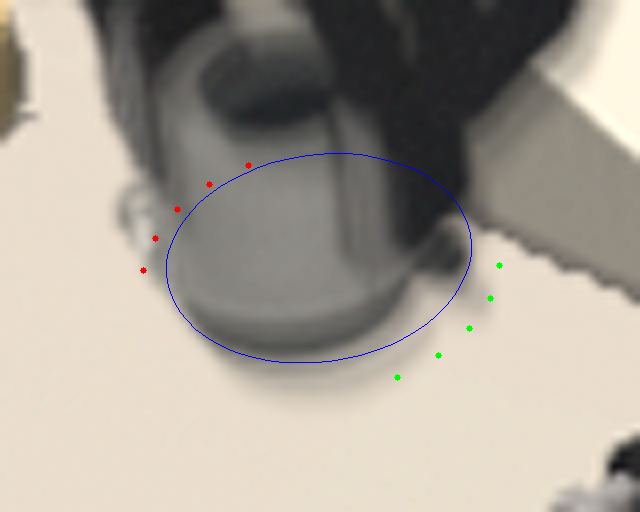

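```bash
cat > tgt.py <<'E'
from h import *
from port import axes
import sys
PO=np.array([.5652,-.056,.075]); PA=axes(-.1987)
def report(h,yaw,dx=0,dy=0,off=.0168):
    "cell origin target at height h above port origin on axis (+dx,dy port), tool y at yaw (port frame)"
    goto(PO+PA@[dx,dy,h+off],PA@[np.cos(yaw),np.sin(yaw),0],-PA[:,2])
    s=manip.state(); v=PA.T@(s["tool_pos"]-PO); r=PA.T@q(s["tool_rot"]).as_matrix(); print("cell in port mm",((v+off*r[:,2]-[0,0,0])*1e3).round(1),"tool y yaw",np.arctan2(r[1,1],r[0,1]).round(3),"tilt",np.arccos(min(1,-r[2,2])).round(3),"F port",(PA.T@s["contact_force"]).round(1),"T",(PA.T@s["ft_torque"]).round(2))
if __name__=="__main__": report(*[float(a) for a in sys.argv[1:]])
E
python3 tgt.py .065 .39
```

```text
t 15.53 pos [0.4825 0.2789 0.245 ] F [-0.8  0.1 -1.5] w 0.422 g 62.1
shift(tool) [-0.3198  0.0882  0.0958]
rotvec(tool) [-0.4252 -0.1017 -0.3085]
cell in port mm [-68.6 312.1 201. ] tool y yaw 0.085 tilt 0.435 F port [-1.4 -0.1 -1. ] T [ 0.02  0.01 -0.06]
```

Scaled: -0.053 m is -0.848, 0.0147 m is 0.2352.

```bash
python3 shift.py '[[0, [-0.848, 0.2352, 0], [0, 0, 0]], [0, [-0.848, 0.2352, 0], [0, 0, 0]], [0, [-0.848, 0.2352, 0], [0, 0, 0]], [0, [-0.848, 0.2352, 0], [0, 0, 0]], [0, [-0.848, 0.2352, 0], [0, 0, 0]]]' | grep -E "pos|grasp"
python3 shift.py '[[0, [-0.848, 0.2352, 0], [-0.0452, -0.0108, -0.0328]], [0, [0, 0, 0], [-0.0452, -0.0108, -0.0328]], [0, [0, 0, 0], [-0.0449, -0.0108, -0.0328]], [0, [0, 0, 0], [0, 0, 0]], [0, [0, 0, 0], [0, 0, 0]]]'| grep -E "pos|grasp"
python3 tgt.py .065 .39
```

```text
tool_pos: [0.5216, 0.0054, 0.2412]
grasp_force: 62.1
tool_pos: [0.531, -0.0474, 0.2434]
grasp_force: 62.1
t 16.77 pos [ 0.531  -0.0474  0.2434] F [ 0.1 -0.7 -1.1] w 0.429 g 62.1
shift(tool) [ 0.0133 -0.0366  0.0858]
rotvec(tool) [-0.0043 -0.0007 -0.0004]
cell in port mm [ 39.2   1.7 150.7] tool y yaw 0.39 tilt 0.004 F port [-0.3 -0.7 -1.1] T [ 0.05  0.27 -0.02]
```

Scaled: 0.0458 m is 0.7328, 0.04 m is 0.64.

```bash
python3 shift.py '[[0, [0.112, -0.288, 0.64], [0, 0, 0]], [0, [0.1008, -0.2976, 0.7328], [0, 0, 0]], [0, [0, 0, 0], [0, 0, 0]], [0, [0, 0, 0], [0, 0, 0]], [0, [0, 0, 0], [0, 0, 0]]]' | grep -E "pos|grasp"
python3 tgt.py .035 .39
```

```text
tool_pos: [0.5339, -0.0497, 0.1539]
grasp_force: 62.0
t 17.4 pos [ 0.5339 -0.0497  0.1539] F [-0.6  0.2 -0.1] w 0.424 g 62.0
shift(tool) [ 0.0018 -0.0041  0.0332]
rotvec(tool) [0.0032 0.0024 0.0009]
cell in port mm [ 4.4 -0.  68.2] tool y yaw 0.391 tilt 0.004 F port [-0.6  0.1  0.2] T [-0.05  0.3   0.01]
```

Scaled: 0.02 m is 0.32, 0.017 m is 0.272.

```bash
python3 shift.py '[[0, [0, 0, 0.32], [0, 0, 0]], [0, [0, 0, 0.272], [0, 0, 0]], [0, [0, 0, 0], [0, 0, 0]], [0, [0, 0, 0], [0, 0, 0]], [0, [0, 0, 0], [0, 0, 0]]]' | grep -E "pos|grasp"
python3 tgt.py .026 .39
```

```text
tool_pos: [0.5478, -0.0526, 0.1184]
grasp_force: 62.0
t 18.02 pos [ 0.5478 -0.0526  0.1184] F [ 0.1 -0.6 -1.1] w 0.423 g 62.0
shift(tool) [ 0.0009 -0.0021  0.004 ]
rotvec(tool) [0.0009 0.0014 0.0009]
cell in port mm [ 2.3 -0.1 30. ] tool y yaw 0.391 tilt 0.002 F port [-0.3 -0.6 -1.1] T [-0.01  0.28  0.01]
```

Scaled: 0.003 m is 0.048, -0.0021 m is -0.0336.

```bash
python3 shift.py '[[0, [0.0144, -0.0336, 0.048], [0, 0, 0]], [0, [0, 0, 0.032], [0, 0, 0]], [0, [0, 0, 0], [0, 0, 0]], [0, [0, 0, 0], [0, 0, 0]]]' | grep -E "grasp"
python3 tgt.py .0205 .39
python3 shift.py '[[0, [0, 0, 0.048], [0, 0, 0]], [0, [0, 0, 0.032], [0, 0, 0]], [0, [0, 0, 0], [0, 0, 0]]]' | grep -E "grasp"
python3 tgt.py .0165 .39
```

```text
grasp_force: 62.0
t 18.52 pos [ 0.5471 -0.0524  0.1112] F [-0.   0.6 -0.6] w 0.429 g 62.0
shift(tool) [-0.0005  0.0013  0.0033]
rotvec(tool) [-0.0014  0.0004  0.0008]
cell in port mm [-1.4 -0.1 23.8] tool y yaw 0.391 tilt 0.001 F port [-0.4  0.6 -0.4] T [ 0.09  0.27 -0.01]
grasp_force: 62.0
t 18.9 pos [ 0.5491 -0.0528  0.1063] F [-0.9 -0.7 -0.4] w 0.426 g 62.0
shift(tool) [-0.0006  0.0016  0.0021]
rotvec(tool) [-0.0019  0.0002  0.0008]
cell in port mm [-1.7 -0.1 18.6] tool y yaw 0.391 tilt 0.002 F port [-0.9 -0.9 -0. ] T [0.03 0.29 0.01]
```

Scaled: 0.002 m is 0.032, 0.001 m is 0.016.

```bash
python3 shift.py '[[0, [-0.0064, 0.016, 0.032], [0, 0, 0]], [0, [0, 0, 0.032], [0, 0, 0]], [0, [0, 0, 0], [0, 0, 0]], [0, [0, 0, 0], [0, 0, 0]]]' | grep -E "grasp"
python3 tgt.py .0125 .39
```

```text
grasp_force: 62.1
t 19.4 pos [ 0.5518 -0.0534  0.1035] F [ 0.8  1.3 -1.1] w 0.424 g 62.1
shift(tool) [-0.0001  0.0004  0.0023]
rotvec(tool) [-0.0015  0.0003  0.0008]
cell in port mm [-0.4 -0.1 14.8] tool y yaw 0.391 tilt 0.001 F port [ 0.1  1.4 -1.2] T [ 0.01  0.35 -0.04]
```

Scaled: 0.002 m is 0.032, 0.0015 m is 0.024.

```bash
python3 shift.py '[[0, [0, 0, 0.032], [0, 0, 0]], [0, [0, 0, 0.024], [0, 0, 0]], [0, [0, 0, 0], [0, 0, 0]], [0, [0, 0, 0], [0, 0, 0]]]' | grep -E "grasp"
python3 tgt.py .0065 .39
```

```text
grasp_force: 63.9
t 19.9 pos [ 0.5529 -0.0535  0.1014] F [-11.9   4.1  10.6] w 0.43 g 63.9
shift(tool) [-0.0002  0.0002  0.0059]
rotvec(tool) [-0.003  -0.0003  0.0012]
cell in port mm [-0.3  0.1 12.4] tool y yaw 0.391 tilt 0.003 F port [-6.8  1.7 14.9] T [-0.13  1.56 -0.07]
```

Scaled: -0.04 rad / 3.1416 = -0.0127.

```bash
python3 shift.py '[[0, [0, 0, 0], [0, 0, -0.0127]], [0, [0, 0, 0], [0, 0, -0.0127]], [0, [0, 0, 0], [0, 0, -0.0127]], [0, [0, 0, 0], [0, 0, 0]]]' | grep -E "grasp"
python3 tgt.py .0065 .39
```

```text
grasp_force: 64.1
t 20.4 pos [ 0.553  -0.0535  0.1018] F [-14.7   2.5  13. ] w 0.427 g 64.1
shift(tool) [-0.     -0.      0.0063]
rotvec(tool) [-0.0029 -0.0004  0.1213]
cell in port mm [-0.  -0.  12.8] tool y yaw 0.511 tilt 0.003 F port [-8.  -0.5 18.1] T [-0.01  1.73  0.  ]
```

Scaled: 0.05 rad / 3.1416 = 0.0159.

```bash
python3 shift.py '[[0, [0, 0, 0], [0, 0, 0.0159]], [0, [0, 0, 0], [0, 0, 0.0159]], [0, [0, 0, 0], [0, 0, 0.0159]], [0, [0, 0, 0], [0, 0, 0.0095]], [0, [0, 0, 0], [0, 0, 0]]]' | grep -E "grasp"
python3 tgt.py .0065 .39
python3 shift.py '[[0, [0, 0, 0], [0, 0, 0.0095]], [0, [0, 0, 0], [0, 0, 0.0095]], [0, [0, 0, 0], [0, 0, 0]]]' | grep -E "grasp"
python3 tgt.py .0065 .39
```

```text
grasp_force: 63.3
t 21.02 pos [ 0.5531 -0.0531  0.1012] F [-8.1  4.2  8.9] w 0.425 g 63.3
shift(tool) [-0.0005  0.      0.0057]
rotvec(tool) [-0.002  -0.0007 -0.0588]
cell in port mm [-0.2  0.5 12.2] tool y yaw 0.331 tilt 0.002 F port [-4.2  2.5 11.7] T [0.28 1.25 0.05]
grasp_force: 62.1
t 21.4 pos [ 0.5532 -0.0536  0.1002] F [-1.   1.6 -1.4] w 0.424 g 62.1
shift(tool) [-0.0001  0.0005  0.0047]
rotvec(tool) [-0.0015  0.0004 -0.1192]
cell in port mm [-0.5 -0.1 11.2] tool y yaw 0.271 tilt 0.002 F port [-1.8  1.4 -0.7] T [0.14 0.46 0.02]
```

Force vanished: the lugs have dropped. Press down gently.

Scaled: 0.002 m is 0.032, 0.0015 m is 0.024.

```bash
python3 shift.py '[[0, [0, 0, 0.032], [0, 0, 0]], [0, [0, 0, 0.024], [0, 0, 0]], [0, [0, 0, 0], [0, 0, 0]], [0, [0, 0, 0], [0, 0, 0]]]' | grep -E "grasp"
python3 tgt.py .0065 .27
```

```text
grasp_force: 62.2
t 21.9 pos [ 0.5546 -0.054   0.0969] F [-0.5 -0.1 -2.6] w 0.428 g 62.2
shift(tool) [-0.      0.0005  0.0011]
rotvec(tool) [-0.0016  0.0005  0.0009]
cell in port mm [-0.6 -0.1  7.7] tool y yaw 0.271 tilt 0.002 F port [-1.5 -0.2 -2.1] T [0.04 0.49 0.02]
```

Scaled: 0.0015 m is 0.024, 0.001 m is 0.016.

```bash
python3 shift.py '[[0, [0, 0, 0.024], [0, 0, 0]], [0, [0, 0, 0.016], [0, 0, 0]], [0, [0, 0, 0], [0, 0, 0]], [0, [0, 0, 0], [0, 0, 0]]]' | grep -E "grasp"
python3 tgt.py .0065 .27
```

```text
grasp_force: 64.7
t 22.4 pos [ 0.555  -0.054   0.0964] F [-18.9   3.8  15.8] w 0.427 g 64.7
shift(tool) [-0.0001  0.0003  0.0005]
rotvec(tool) [-0.0039 -0.      0.0014]
cell in port mm [-0.4 -0.   7. ] tool y yaw 0.271 tilt 0.004 F port [-10.8  -0.   22.5] T [-0.07  1.99 -0.04]
```

Scaled: -0.0012 m is -0.0192.

```bash
python3 shift.py '[[0, [0, 0, -0.0192], [0, 0, 0]], [0, [0, 0, 0], [0, 0, 0]], [0.6, [0, 0, 0], [0, 0, 0]], [0.7, [0, 0, 0], [0, 0, 0]], [0.7, [0, 0, 0], [0, 0, 0]]]'
python3 tgt.py .0065 .27
python3 shift.py '[[0.7, [0, 0, -0.32], [0, 0, 0]], [0.7, [0, 0, -0.64], [0, 0, 0]], [0.7, [0, 0, -0.96], [0, 0, 0]], [0.7, [0, 0, -0.8], [0, 0, 0]], [0.7, [-0.8, 0, 0], [0, 0, 0]]]'
python3 - <<'E'
from h import *
for i in range(3): a=manip.grab_frame("side")
from tgt import PO,PA
cv2.imwrite("pics/fin.png",crop(a[:,:,::-1],265,170,100,80,8))
for z in(.0515,.0575): print(proj("side",[PO+PA[:,2]*z]))
u=slice(190,225);print(a[u,290:325].mean(axis=2).astype(int)[::2,::2])
g=cv2.cvtColor(a,cv2.COLOR_RGB2GRAY); print(g[300:305,295:299].mean())
E
```

```text
time: 23.02
tool_pos: [0.5557, -0.0543, 0.0965]
tool_rot: [0.185, 0.665, 0.715, 0.113]
contact_force: [-0.0, -0.4, 0.7]
gripper_width: 0.699
grasp_force: 0.0
t 23.02 pos [ 0.5557 -0.0543  0.0965] F [-0.  -0.4  0.7] w 0.699 g 0.0
shift(tool) [ 0.0003 -0.0003  0.0003]
rotvec(tool) [-0.0001  0.001   0.0009]
cell in port mm [ 0.4 -0.2  6.8] tool y yaw 0.271 tilt 0.001 F port [ 0.3 -0.4  0.6] T [-0.01  0.23  0.02]
time: 23.65
tool_pos: [0.4891, -0.0879, 0.2628]
tool_rot: [0.189, 0.662, 0.716, 0.116]
contact_force: [1.4, 1.3, -0.7]
gripper_width: 0.701
grasp_force: 0.0
[[312.57807146 205.69877688]]
[[313.55993337 203.88418983]]
[[ 89  77  45  70  94  94  93  85  33 103 159 159 159 159 139 125 124 126]
 [ 75  53  90  94  92  93  71  57 151 159 159 159 158 159 159 141 124 114]
 [ 45  90  93  93  93  58  48 152 159 159 159 159 159 159 159 157 152  82]
 [ 44  46  90  86  44 112 159 159 160 159 158 159 159 159 158 159 158 152]
 [153  67  34  31 127 146 133 160 159 159 159 159 159 158 158 158 159 159]
 [159 155 100 151 159 157 152 157 153 151 148 151 157 160 159 158 158 159]
 [159 159 159 158 15
[... 186 characters left out ...]
0 130 141 159 158]
 [132 151 118 119 155 137  96 108 151  88  39  41  36  39 136 141 159 159]
 [155 118  72 118 156 113  96  90 121 149 124  57  48 115 150 120 159 158]
 [148  68  56 120 155  97  91  89  84 108 133 137 141 132 105 125 158 157]
 [111  95 112 124 156 113  94  86  84  84  84  83  89  80  84 117 150 159]
 [ 99  89 115 116 152 144  90  86  84  84  80  79  75  77  90  98 124 160]
 [ 98  78 110 119 120 154 135  85  84  82  81  77  76  84  86  46  85 139]
 [101  77  86 116 114 123 157 126  86  82  80  76  82  90  77  42 123 130]
 [137  75  74  92 118 115  88 132 150  89  89  90  91  83  70  70  91 149]
 [150  93  73  67  84 117 120 111 105  89  80  76  73  69  68  70  91 134]]
29.55
```

```bash
python3 shift.py '[[0.7, [0, 0, 0], [0, 0, 0]], [0.7, [0, 0, 0], [0, 0, 0]], [0.7, [0, 0, 0], [0, 0, 0]]]' | grep -E "force"; python3 -c "
from plant import manip
print(manip.job_done())"
```

```text
contact_force: [-0.3, 0.3, 0.1]
grasp_force: 0.0
the job is handed in; nothing more can be done
None
```

I handed the job in at about 24 s of the 72 s allowed. The cell is in the ring with both lugs down and has been released. Its measured height is 6.8 mm against 6.5 mm nominal. The hold-down finger stands open and the arm is clear. The first pull on the finger slipped and it dropped back; the second opened it. I did not measure the bystanders again at the end.

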